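# Strip the power-stage stack into its inspection trays

### The arm

A 6-joint arm with a two-finger parallel gripper is mounted at the origin on the work surface. World frame = base frame: x ahead of the robot, y to its left, z up, the work surface at z = 0. Lengths are in mm, angles in degrees, forces in N, time in s.
With the tool pointing down it reaches from about 325 to 850 mm from the base axis. Payload 15.5 kg.
Tool frame: the origin (TCP) lies at the very end of the fingers, on their centre line; the grasp point (between the pads) lies robot.hold_point_z behind it (robot.hold_point_z is the distance from the TCP to the grasp point, in mm); z points along the fingers, y is the direction in which the jaws open and shut (so a half turn about z gives the same grasp; the last joint's range is limited). The gripper opens to 91 mm and grips with 3 to 60 N. Pads are 32 mm wide; open, the fingers measure 118 mm over their backs; the gripper's body (76 mm by 178 mm) begins 60 mm behind the grasp point.
Start: joints at [-80.816, 28.281, 77.091, -0, 74.628, -5.472], TCP at [158.138, -604.664, 213.915] pointing down, gripper open.
Joint ranges: [-166.48, 166.48], [-47.26, 123.95], [12.59, 153.08], [-70.14, 250.14], [6.76, 159.57], [-176.63, 176.63]. Speed limits (degrees/s): [108.29, 108.29, 147.25, 172.46, 172.46, 172.46].

### API

Orientations are given as a 3x3 rotation matrix whose columns are the frame's x, y, z axes.
In Python, from station import monitor, imaging, robot gives the robot as it stands. The module is installed in compiled form; this text tells all that it offers.
- The arm moves only by the tool jog_arm, never from a script. Its argument "steps" is a list of rows, each a list of 2 entries, a list of its own where there are three numbers: the shift along the world's x, y, z in mm, then the turn, a rotation vector about the world's x, y, z in degrees. A call has 1 to 12 rows; each row is the pose to reach, as a shift and turn from the pose measured when the call began; what a row does not reach only later rows make up. A row lasts 1/12 s, in which the tool goes at most 41.7 mm and 7.16 degrees, less where a joint would pass 70% of its speed; a pose out of reach is approached as far as the arm can. A call with a gripper value outside its range is refused whole. "grip" is the opening in per cent of the stroke, from 0 (shut) to 100 (fully open), set as the call begins (left out, the last holds). The fingers move at their own pace and stop on an object; the grip force is fixed at half the most. Time passes only in rows, so rows that repeat a pose let the fingers close. It gives the time, the measured TCP pose, the force and the opening at its end, in the units of the state.
- monitor.read_state(): the state, without advancing time (a new reading comes with each control period).
- imaging.camera(name): name is "side" or "top"; returns a dict with "img" (384x512x3 uint8, red, green, blue), "vertical_fov" (degrees; the focal length in pixels is half the picture's height over the tangent of half this angle, whatever the lens; pixels are square), "cx", "cy" (the principal point, pixels), "T" (4x4, takes a point from camera to world coordinates). Camera axes: x right, y up, looking along -z (the intrinsics and any distortion apply to the point x, -y, -z); pixel columns grow to the right and rows downward; lengths in mm; the calibration is good to about 2 mm. A picture is of the moment at which its call begins. There is no depth.
- robot.close_job(): hands the job in, once; it reports no verdict.
The state is a dict: "clock": time; "joint_positions": joint angles; "qvel": joint speeds; "joint_torque": joint torques, N m; "eef_pos": TCP position; "eef_rot": TCP orientation; "ft_force": force on the tool from outside, world axes, zero at the start; "moment": the same for the moment, N m; "width": opening from 0.0 (shut) to 1.0 (fully open).
Only numpy, scipy, OpenCV 4.12 (cv2) and the standard library are available. Lean on these libraries where they do the work, as an engineer would, in place of code of your own. Each camera call takes 0.05 s, during which the arm holds its last target.

### The job

The power-stage test stack on the bench is finished with: take it apart from the top and put each of its four parts right way up into the tray made to its outline - the heat sink into the small oblong tray, the square module into the square tray, the round coil into the round tray and the case into the large oblong tray. Every part must end flat on the floor of its own tray, inside the rim. Set them down, don't drop or throw them.

Things in the scene. Friction and masses are not known exactly. Their poses are not given: they have to be found in the camera images.
- heatsink: Top of the stack: finned aluminium heat sink, a bar 84 (x) x 30 (y) x 30 mm high, fins running along x; its two long sides are flat. At the start it lies across the tops of the module and the coil, lengthwise along the case. Origin: centre of its underside, z up. 0.08 to 0.14 kg.
- module: Middle layer: square black potted power module, 48 x 48 x 34 mm high, small brass terminals at the top corners. It stands on one half of the case, 28 mm from the case's centre along the case's x axis, its sides within 3 degrees of parallel to the case's; which half varies. The gap to the coil beside it is about 7 mm, so at the start grip it across the case's short direction (y). Origin: centre of its underside, z up. 0.12 to 0.2 kg.
- coil: Middle layer: round copper-wound coil with a small black centre, diameter 50, 34 mm high, standing upright on the other half of the case, 28 mm from its centre. Grip it across the case's short direction (y). Origin: centre of its underside, z up. 0.16 to 0.28 kg.
- case: Bottom of the stack: plain closed aluminium case, 130 (x) x 60 (y) x 32 mm high, flat top with screws at the corners; it stands loose on the bench (bench at height 0) and carries the module and the coil. Origin: centre of its underside, z up. 0.3 to 0.5 kg.
- tray_heatsink: Small oblong tray, the heat sink's own place: recess 100 (x) x 46 (y) mm, 110 x 56 mm outside. Fixed to the bench. Floor 3 mm thick, rim 5 mm wide whose top is 7 mm above the bench, so the recess is 4 mm deep. Grey rim, dark floor. Origin on the bench under its centre; x is horizontal, z up.
- tray_module: Square tray, the module's own place: recess 64 x 64 mm, 74 x 74 mm outside. Fixed to the bench. Floor 3 mm thick, rim 5 mm wide whose top is 7 mm above the bench, so the recess is 4 mm deep. Grey rim, dark floor. Origin on the bench under its centre; x is horizontal, z up.
- tray_coil: Round tray, the coil's own place: recess 66 mm across, 76 mm outside. Fixed to the bench. Floor 3 mm thick, rim 5 mm wide whose top is 7 mm above the bench, so the recess is 4 mm deep. Grey rim, dark floor. Origin on the bench under its centre; x is horizontal, z up.
- tray_case: Large oblong tray, the case's own place: recess 146 (x) x 76 (y) mm, 156 x 86 mm outside. Fixed to the bench. Floor 3 mm thick, rim 5 mm wide whose top is 7 mm above the bench, so the recess is 4 mm deep. Grey rim, dark floor. Origin on the bench under its centre; x is horizontal, z up.
Not all that is in view belongs to the job. What is shaped like the tray_coil but purple is not meant.

How it is judged:
By the outcome, as a careful person would: the job done as asked, in the order asked, and still so for the second after the job is handed in, with the robot touching nothing.
It also fails if it takes over 112 s, if anything falls off the work surface, if the arm or the gripper's body presses on something with over 40 N, if the wrist force passes 120 N, or if a joint passes its speed limit or range.

## Working session

There is one attempt and no reset: what is moved stays moved. The work goes in short steps, Python scripts to look and compute and a tool call to move; the robot and the scene stay as the last step left them, time stands still between calls to the robot, and variables do not carry over. Pictures are saved under pics/ and viewed, and the job is handed in when it is done.

Besides the shell and the picture viewer there is one more tool, called after ">>>" as a command line: name --argument value ..., lists and objects as JSON in quotes. jog_arm: Moves the arm, as the interface text tells. Its arguments: {"type":"object","properties":{"steps":{"type":"array"},"grip":{"type":"number"}},"required":["steps"]}

```bash
mkdir -p pics
python3 - <<'E'
from station import monitor, imaging, robot
import cv2,pickle
s=monitor.read_state();print(s['clock'],s['eef_pos'],s['eef_rot'],s['width'],robot.hold_point_z)
for n in('top','side'):
    c=imaging.camera(n);pickle.dump(c,open(n+'.pkl','wb'))
    print(n,{k:c[k] for k in c if k!='img'})
    cv2.imwrite(f'pics/{n}0.png',c['img'][:,:,::-1])
E
```

```text
0.0 [ 158.07296781 -604.28903206  213.34069655] [[ 9.67466054e-01  2.53000798e-01 -1.75144593e-04]
 [ 2.53000824e-01 -9.67465332e-01  1.18908226e-03]
 [ 1.31392438e-04 -1.19470845e-03 -9.99999278e-01]] 1.00058003316539 18.8
top {'vertical_fov': 42.880584636548726, 'cx': 254.36998224199206, 'cy': 188.06134659524537, 'T': array([[ 1.42892542e-02,  9.98128839e-01, -5.94528162e-02,
         4.67900966e+02],
       [-9.99896522e-01,  1.43627737e-02,  8.09434142e-04,
         3.39668837e+01],
       [ 1.66182691e-03,  5.94350980e-02,  9.98230789e-01,
         1.61825108e+03],
       [ 0.00000000e+00,  0.00000000e+00,  0.00000000e+00,
         1.00000000e+00]])}
side {'vertical_fov': 53.66443350633609, 'cx': 254.4887435016207, 'cy': 188.90460684645413, 'T': array([[-9.59244286e-01,  1.44222416e-01, -2.43002665e-01,
         2.73036084e+02],
       [-2.82459430e-01, -4.64451035e-01,  8.39346119e-01,
         9.97616379e+02],
       [ 8.18968570e-03,  8.73776362e-01,  4.86258983e-01,
         6.45678863e+02],
       [ 0.00000000e+00,  0.00000000e+00,  0.00000000e+00,
         1.00000000e+00]])}
```

View pics/top0.png

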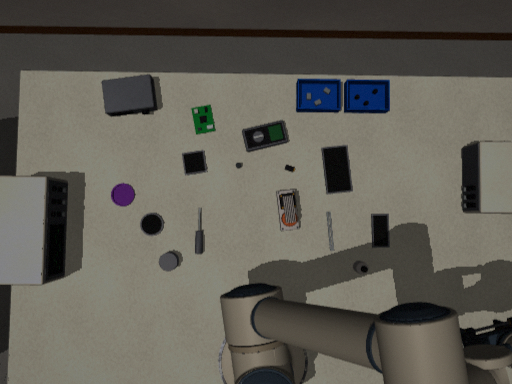

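View pics/side0.png

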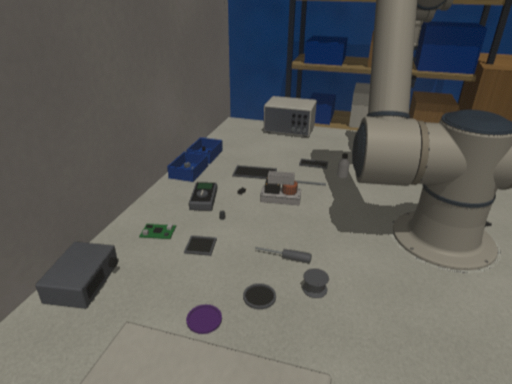

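Top view: stack at (289,210); square tray (195,162), large oblong tray (337,169), small oblong tray (380,230). Two round candidates: (152,224), dark floor with a grey rim, and (123,195), purple. The grey/dark one is the coil tray. I'll enlarge to confirm.

```bash
cat > h.py <<'E'
import cv2,pickle,numpy as np
def load(n): return pickle.load(open(n+'.pkl','rb'))
def snap(n,name=None):
    from station import imaging
    c=imaging.camera(n);pickle.dump(c,open((name or n)+'.pkl','wb'));return c
def f(c): return 192/np.tan(np.radians(c['vertical_fov']/2))
def pw(c,u,v,z):
    T=np.array(c['T']);d=T[:3,:3]@np.array([(u-c['cx'])/f(c),-(v-c['cy'])/f(c),-1]);o=T[:3,3]
    return o+d*(z-o[2])/d[2]
def proj(c,P):
    T=np.array(c['T']);q=T[:3,:3].T@(np.array(P,float)-T[:3,3])
    return np.array([c['cx']+f(c)*q[0]/-q[2],c['cy']-f(c)*q[1]/-q[2]])
def crop(c,u0,v0,w,h,k,path,pts=()):
    im=cv2.resize(c['img'][v0:v0+h,u0:u0+w,::-1],None,fx=k,fy=k,interpolation=cv2.INTER_CUBIC)
    im=cv2.convertScaleAbs(im,alpha=1.5,beta=10)
    for P in pts:
        for i in range(len(P)):
            a=proj(c,P[i]);b=proj(c,P[(i+1)%len(P)])
            g=lambda p:tuple(int(round((x-o+.5)*k-.5)) for x,o in zip(p,(u0,v0)))
            cv2.line(im,g(a),g(b),(0,0,255),1)
    for u in range(u0-u0%10+10,u0+w,10): cv2.putText(im,str(u),((u-u0)*k,8),0,.3,(0,255,255),1);cv2.line(im,((u-u0)*k+k//2,9),((u-u0)*k+k//2,13),(0,255,255),1)
    for v in range(v0-v0%10+10,v0+h,10): cv2.putText(im,str(v),(0,(v-v0)*k+k//2+3),0,.3,(0,255,255),1)
    cv2.imwrite(path,im)
def rect(x,y,a,lx,ly,z):
    a=np.radians(a);R=np.array([[np.cos(a),-np.sin(a)],[np.sin(a),np.cos(a)]])
    return [[*(R@[sx*lx/2,sy*ly/2]+[x,y]),z] for sx,sy in((1,1),(1,-1),(-1,-1),(-1,1))]
def circ(x,y,d,z): return [[x+d/2*np.cos(t),y+d/2*np.sin(t),z] for t in np.linspace(0,6.28,40)]
E
python3 - <<'E'
from h import *
c=load('top')
crop(c,265,140,130,120,6,'pics/c1.png');crop(c,100,140,110,100,7,'pics/c2.png')
c=load('side');crop(c,220,140,120,80,6,'pics/c3.png')
E
```

```text
(no output)
```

View pics/c1.png

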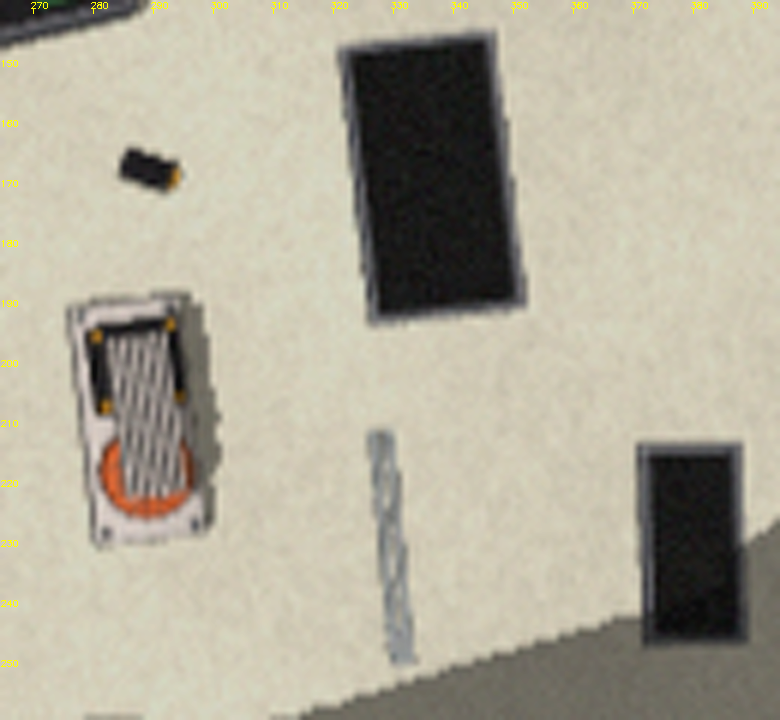

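View pics/c2.png

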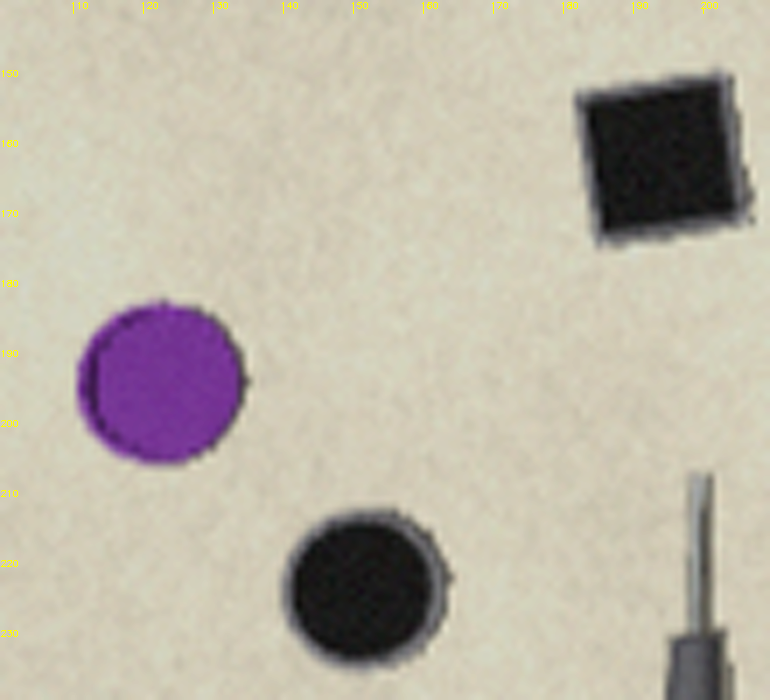

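View pics/c3.png

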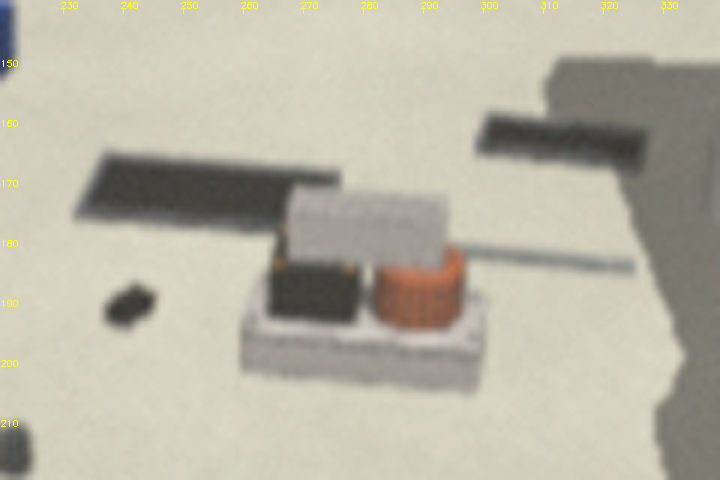

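The crops confirm it: the round tray at (152,224) has a grey rim and dark floor, while (123,195) is all purple and so the decoy. The module is on the far (+x) half of the case, the coil on the near half, and the heat sink lies lengthwise along it.

Run:
```python
from h import *
c=load('top')
def box(name,cs,k,u0,v0,z):
    P=np.array([pw(c,X/k+u0-.5,Y/k+v0-.5,z)[:2] for X,Y in cs])
    L=[np.linalg.norm(P[i]-P[(i+1)%4]) for i in range(4)]
    d=(P[0]+P[1]-P[2]-P[3]);a=np.degrees(np.arctan2(d[1],d[0]))
    print(name,P.mean(0).round(1),np.round(L,1),'ang',a.round(2))
box('trayC',[(340,47),(494,33),(525,303),(370,325)],6,265,140,7)
box('trayH',[(638,443),(741,443),(748,642),(643,645)],6,265,140,7)
box('case',[(67,305),(187,293),(212,528),(97,545)],6,265,140,32)
box('hs',[(107,335),(172,325),(186,495),(125,500)],6,265,140,96)
box('trayM',[(576,95),(731,72),(752,220),(600,245)],7,100,140,7)
g=c['img'].max(2)
m=(g<45).astype(np.uint8)
n,l,st,ce=cv2.connectedComponentsWithStats(m)
for i in range(1,n):
    if 200<st[i,4]<2000:
        pts=cv2.findContours((l==i).astype(np.uint8),0,2)[0][0]
        r=cv2.minAreaRect(pts); print(ce[i].round(2),st[i,4],np.round(r[1],1),round(r[2],1),pw(c,*ce[i],3)[:2].round(1),'eqd',(np.sqrt(st[i,4]*4/np.pi)*1615/f(c)).round(1))
im=c['img'].astype(int);o=((im[...,0]>150)&(im[...,1]<110)&(im[...,2]<80))
v,u=np.nonzero(o);print(u.min(),u.max(),v.min(),v.max())
```

```text
trayC [ 631.2 -238.4] [ 85.7 150.4  86.3 154.7] ang 6.58
trayH [ 431.7 -381.8] [ 56.5 108.7  57.5 110.3] ang 1.67
case [495.7 -77.2] [ 65.4 127.6  62.7 130.5] ang 7.2
hs [496.6 -76.2] [34.2 88.4 31.7 86. ] ang 6.04
trayM [647.3 232.2] [74.1 71.1 72.7 72.3] ang 9.77
[139.99 104.6 ] 332 [28.9 57. ] 49.3 [838.  418.9] eqd 67.9
[  7.89 145.53] 940 [58. 17.] 90.0 [693.9 853.9] eqd 114.3
[263.06 136.32] 530 [21.6 40.3] 76.0 [737.2   6.2] eqd 85.8
[470.19 177.31] 1060 [16. 69.] 0.0 [ 610.1 -682.5] eqd 121.4
[336.63 169.18] 1029 [44.3 24.4] 83.3 [ 630.8 -239.4] eqd 119.6
[193.89 162.09] 375 [19.1 19.5] 81.9 [647.6 234.6] eqd 72.2
[151.34 223.81] 314 [19. 19.] 90.0 [441.3 370.3] eqd 66.0
[380.21 231.53] 499 [32. 17.] 90.0 [ 426.7 -383.8] eqd 83.3
[  4.18 315.88] 618 [67. 10.] 90.0 [135.5 841.3] eqd 92.7
[487.5 340.9] 1536 [37.5 52.9] 80.5 [  77.2 -732.4] eqd 146.1
[271.3  373.74] 820 [59. 40.] 0.0 [-37.1 -30.7] eqd 106.7
[473.06 371.28] 201 [21.4 20.4] 80.5 [ -20.3 -684.3] eqd 52.8Traceback (most recent call last):
  File "<stdin>", line 21, in <module>
    return umr_minimum(a, axis, None, out, keepdims, initial, where)
ValueError: zero-size array to reduction operation minimum which has no identity
```

Run:
```python
from h import *
a=7
ca=np.array([495.7,-77.0]);e=np.array([np.cos(np.radians(a)),np.sin(np.radians(a))])
M=ca+28*e;K=ca-28*e
P=[rect(631,-238.8,7,156,86,7),rect(430,-382.5,1.5,110,56,7),rect(647.5,233.5,9,74,74,7),circ(441.3,370.3,76,7),
rect(*ca,a,130,60,32),rect(*ca,a,130,60,0),rect(496.5,-76.5,6.3,84,30,96),rect(*M,a,48,48,66),circ(*K,50,66)]
c=load('top');crop(c,265,140,130,120,6,'pics/d1.png',P);crop(c,130,140,90,100,6,'pics/d2.png',P)
c=load('side');crop(c,220,140,120,80,6,'pics/d3.png',P);crop(c,170,220,120,100,6,'pics/d4.png',P)
a1=cv2.imread('pics/d1.png');b=cv2.imread('pics/d2.png')
```

```text
(no output)
```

View pics/d1.png

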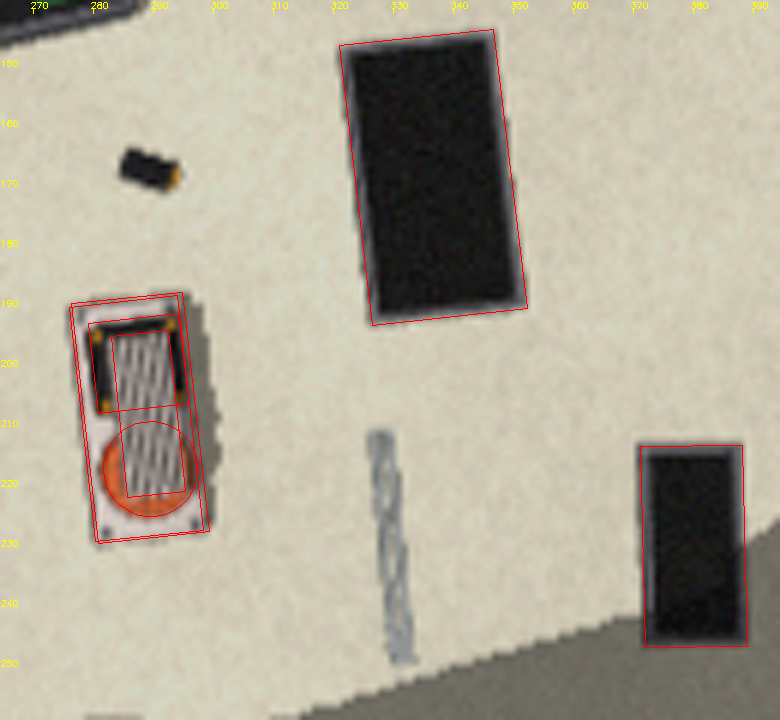

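View pics/d2.png

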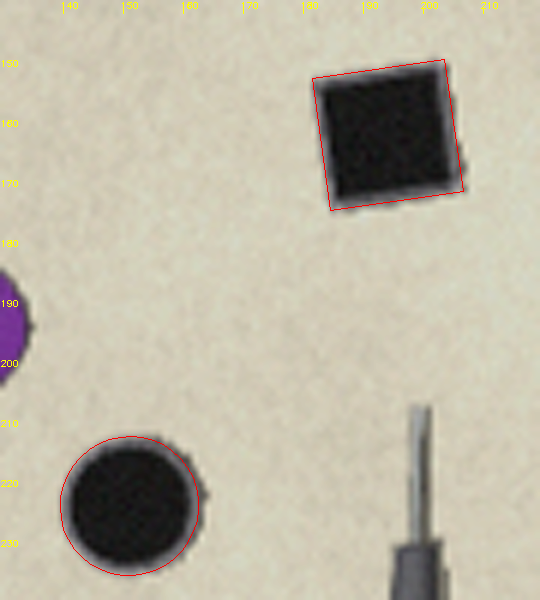

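View pics/d3.png

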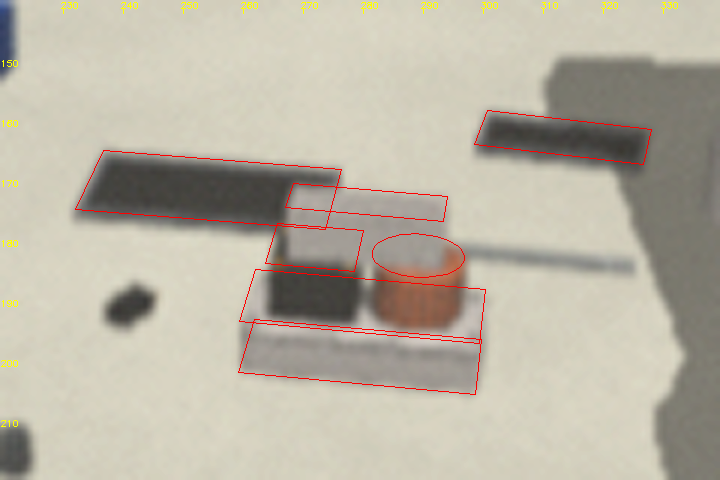

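View pics/d4.png

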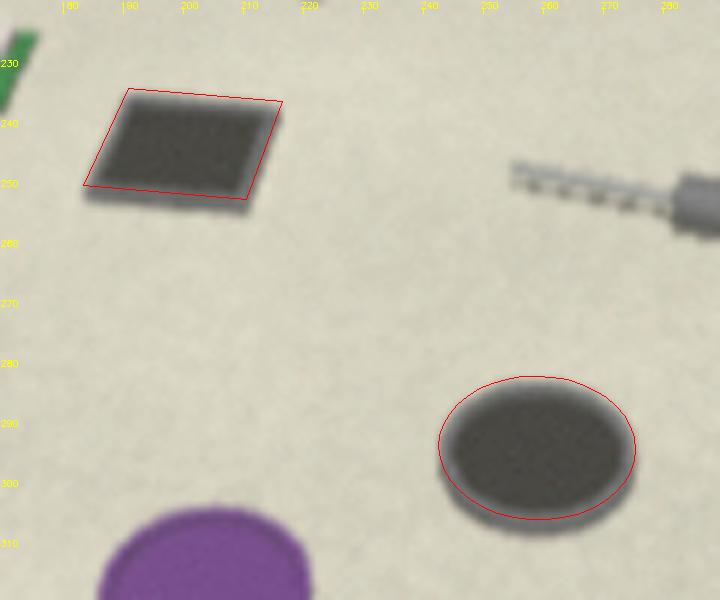

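Model outlines agree with both views to about a pixel. Moving over the stack now.

>>> jog_arm --steps '[[[30, 47, 0], [0, 0, -2]], [[60, 94, 0], [0, 0, -4]], [[95, 148, 0], [0, 0, -6]], [[130, 203, 0], [0, 0, -8.3]], [[165, 257, 0], [0, 0, -8.3]], [[200, 312, 0], [0, 0, -8.3]], [[235, 366, 0], [0, 0, -8.3]], [[270, 421, 0], [0, 0, -8.3]], [[305, 475, 0], [0, 0, -8.3]], [[325, 507, -10], [0, 0, -8.3]], [[338, 527.5, -20], [0, 0, -8.3]], [[338, 527.5, -30], [0, 0, -8.3]]]' --grip 100

```text
clock: 1.1
eef_pos: [428.3, -182.3, 202.2]
eef_rot: [[0.994, 0.111, 0.001], [0.111, -0.994, 0.001], [0.001, -0.001, -1.0]]
ft_force: [-0.2, -0.5, 0.4]
width: 1.002
```

>>> jog_arm --steps '[[[0, 0, 0], [0, 0, 0]], [[0, 0, 0], [0, 0, 0]]]'

```text
clock: 1.27
eef_pos: [428.9, -180.2, 201.8]
eef_rot: [[0.993, 0.115, -0.0], [0.115, -0.993, 0.001], [0.0, -0.001, -1.0]]
ft_force: [-0.2, -0.3, 1.0]
width: 1.0
```

>>> jog_arm --steps '[[[20, 31, -20], [0, 0, 0]], [[40, 62, -40], [0, 0, 0]], [[55, 85, -55], [0, 0, 0]], [[67, 103.5, -65], [0, 0, -0.3]], [[67, 103.5, -72], [0, 0, -0.3]], [[67, 103.5, -72], [0, 0, -0.3]], [[67, 103.5, -72], [0, 0, -0.3]], [[67, 103.5, -72], [0, 0, -0.3]]]'

```text
clock: 1.93
eef_pos: [495.6, -78.1, 130.4]
eef_rot: [[0.994, 0.108, 0.0], [0.108, -0.994, 0.001], [0.0, -0.001, -1.0]]
ft_force: [0.2, -1.0, 0.4]
width: 0.997
```

Run:
```python
from h import *
from station import monitor
for i in range(3):
    s=monitor.read_state();print(s['clock'],s['eef_pos'].round(2),np.degrees(np.arctan2(s['eef_rot'][1,0],s['eef_rot'][0,0])).round(2),s['joint_positions'].round(1) if hasattr(s['joint_positions'],'round') else s['joint_positions'])
c=snap('side','s1');crop(c,220,110,130,100,6,'pics/e1.png')
```

```text
1.9333 [495.59 -78.08 130.36] 6.2 [-15.8  24.7 100.    0.1  55.3  67.9]
1.9333 [495.59 -78.08 130.36] 6.2 [-15.8  24.7 100.    0.1  55.3  67.9]
1.9333 [495.59 -78.08 130.36] 6.2 [-15.8  24.7 100.    0.1  55.3  67.9]
```

View pics/e1.png

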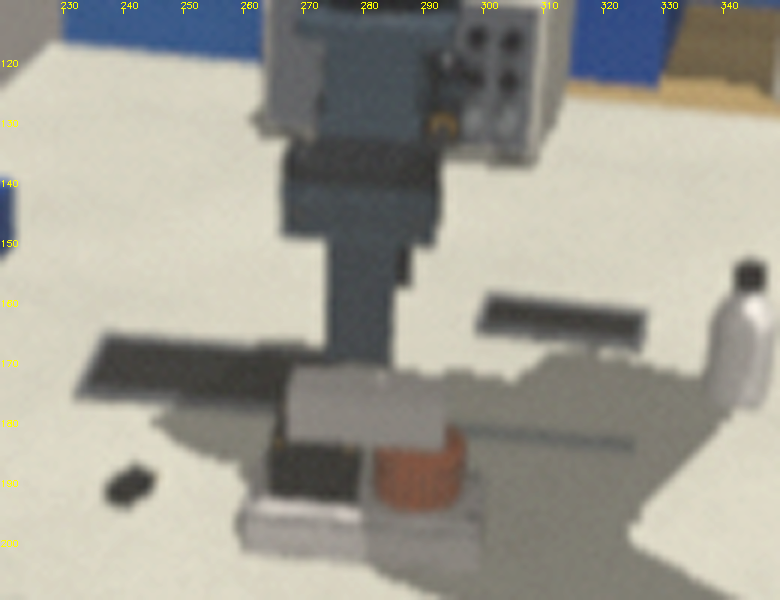

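>>> jog_arm --steps '[[[0.5, 1.5, -15], [0, 0, 0]], [[0.5, 1.5, -30], [0, 0, 0]], [[0.5, 1.5, -42], [0, 0, 0]], [[0.5, 1.5, -51], [0, 0, 0]], [[0.5, 1.5, -56], [0, 0, 0]], [[0.5, 1.5, -56], [0, 0, 0]], [[0.5, 1.5, -56], [0, 0, 0]]]'

```text
clock: 2.57
eef_pos: [496.3, -76.8, 74.8]
eef_rot: [[0.994, 0.107, 0.001], [0.107, -0.994, 0.001], [0.001, -0.001, -1.0]]
ft_force: [-0.1, 0.4, 0.7]
width: 1.003
```

>>> jog_arm --steps '[[[0, 0, 0], [0, 0, 0]], [[0, 0, 0], [0, 0, 0]], [[0, 0, 0], [0, 0, 0]], [[0, 0, 0], [0, 0, 0]], [[0, 0, 0], [0, 0, 0]], [[0, 0, 0], [0, 0, 0]], [[0, 0, 0], [0, 0, 0]], [[0, 0, 0], [0, 0, 0]], [[0, 0, 0], [0, 0, 0]], [[0, 0, 0], [0, 0, 0]], [[0, 0, 0], [0, 0, 0]], [[0, 0, 0], [0, 0, 0]]]' --grip 0

```text
clock: 3.57
eef_pos: [496.3, -76.8, 74.8]
eef_rot: [[0.994, 0.108, 0.001], [0.108, -0.994, 0.001], [0.001, -0.001, -1.0]]
ft_force: [0.2, 1.3, 0.3]
width: 0.33
```

>>> jog_arm --steps '[[[0, 0, 4], [0, 0, 0]], [[0, 0, 12], [0, 0, 0]], [[0, 0, 25], [0, 0, 0]], [[0, 0, 45], [0, 0, 0]], [[0, 0, 65], [0, 0, 0]], [[0, 0, 80], [0, 0, 0]], [[-3, -15, 90], [0, 0, 0]], [[-9, -40, 90], [0, 0, -1]], [[-15, -70, 90], [0, 0, -2]], [[-22, -100, 90], [0, 0, -3]], [[-29, -130, 90], [0, 0, -4]], [[-35, -160, 90], [0, 0, -4.7]]]'

```text
clock: 4.57
eef_pos: [460.7, -238.1, 165.7]
eef_rot: [[1.0, 0.025, 0.001], [0.025, -1.0, 0.0], [0.001, -0.0, -1.0]]
ft_force: [0.2, -0.0, -0.8]
width: 0.326
```

Run:
```python
from h import *
c=snap('top','t2');crop(c,260,170,140,100,5,'pics/f1.png')
c=snap('side','s2');crop(c,220,110,130,100,6,'pics/f2.png')
```

```text
(no output)
```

View pics/f1.png

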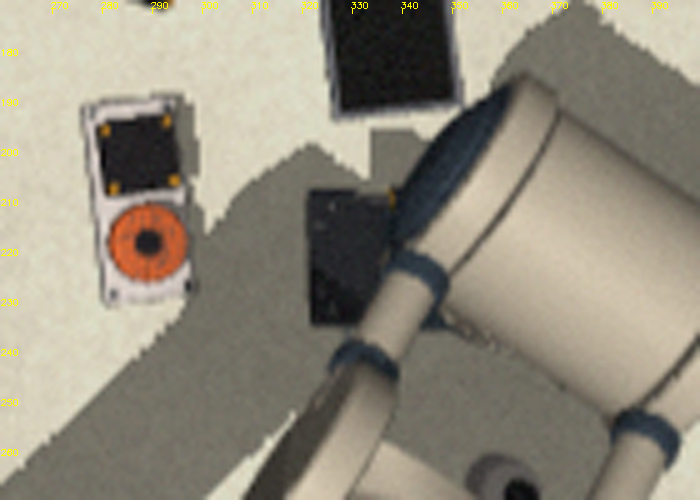

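View pics/f2.png

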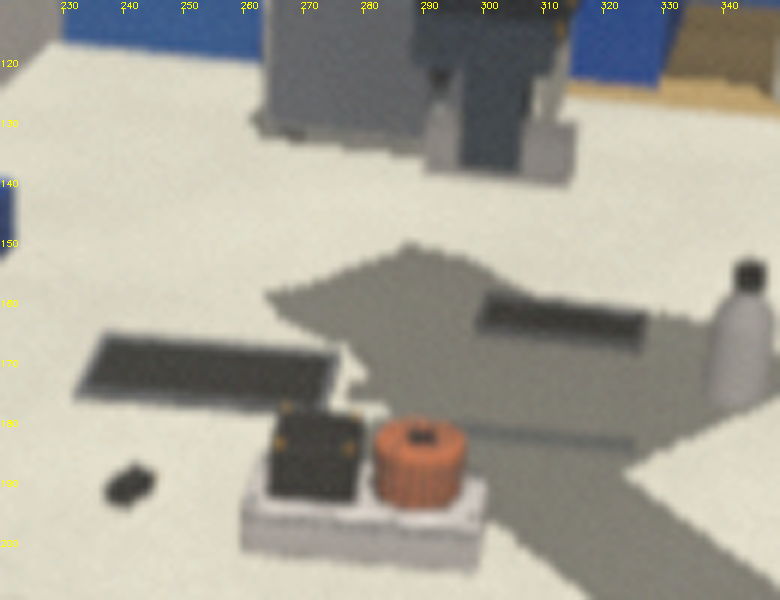

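Heat sink held level; module (290.. top-view 289,200→ crop) and coil are undisturbed. On to the small oblong tray.

>>> jog_arm --steps '[[[-6, -28, 0], [0, 0, 0]], [[-12, -56, 0], [0, 0, 0]], [[-18, -85, -5], [0, 0, 0]], [[-24, -113, -15], [0, 0, 0]], [[-28, -135, -30], [0, 0, 0]], [[-31, -145, -50], [0, 0, 0]], [[-31, -145, -70], [0, 0, 0]], [[-31, -145, -90], [0, 0, 0]], [[-31, -145, -105], [0, 0, 0]], [[-31, -145, -115], [0, 0, 0]], [[-31, -145, -115], [0, 0, 0]], [[-31, -145, -115], [0, 0, 0]]]'

```text
clock: 5.67
eef_pos: [430.1, -385.4, 51.1]
eef_rot: [[1.0, 0.022, 0.002], [0.022, -1.0, -0.001], [0.002, 0.001, -1.0]]
ft_force: [-0.7, -0.3, 0.3]
width: 0.328
```

Run:
```python
from h import *
P=[rect(429.7,-383,1.4,84,30,41),rect(429.7,-383,1.4,84,30,71)]
c=snap('side','s2');crop(c,270,110,100,70,7,'pics/g2.png',P)
```

```text
(no output)
```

View pics/g2.png

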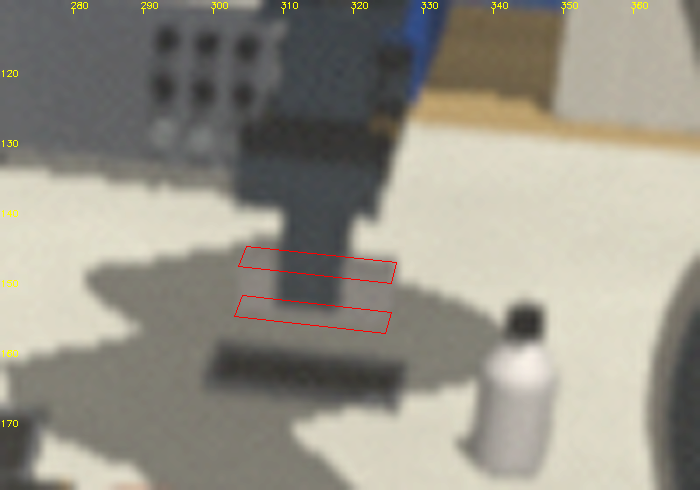

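>>> jog_arm --steps '[[[0, 2, -10], [0, 0, 0]], [[0, 2, -20], [0, 0, 0]], [[0, 2, -28], [0, 0, 0]], [[0, 2, -33], [0, 0, 0]], [[0, 2, -36], [0, 0, 0]], [[0, 2, -37], [0, 0, 0]], [[0, 2, -38], [0, 0, 0]], [[0, 2, -38.5], [0, 0, 0]], [[0, 2, -39], [0, 0, 0]], [[0, 2, -39], [0, 0, 0]]]'

```text
clock: 6.55
eef_pos: [430.4, -383.8, 12.7]
eef_rot: [[1.0, 0.022, 0.003], [0.022, -1.0, -0.002], [0.003, 0.002, -1.0]]
ft_force: [0.5, 0.8, -0.9]
width: 0.327
```

>>> jog_arm --steps '[[[0, 0.5, -0.5], [0, 0, 0]], [[0, 0.5, -1], [0, 0, 0]], [[0, 0.5, -1.2], [0, 0, 0]], [[0, 0.5, -1.2], [0, 0, 0]]]'

```text
clock: 6.88
eef_pos: [430.5, -383.4, 11.9]
eef_rot: [[1.0, 0.022, 0.003], [0.022, -1.0, -0.002], [0.003, 0.002, -1.0]]
ft_force: [0.2, 1.4, 5.0]
width: 0.325
```

Contact at 5 N. Releasing and rising.

>>> jog_arm --steps '[[[0, 0, 0], [0, 0, 0]], [[0, 0, 0], [0, 0, 0]], [[0, 0, 0], [0, 0, 0]], [[0, 0, 0], [0, 0, 0]], [[0, 0, 0], [0, 0, 0]], [[0, 0, 0], [0, 0, 0]], [[0, 0, 5], [0, 0, 0]], [[0, 0, 15], [0, 0, 0]], [[0, 0, 35], [0, 0, 0]], [[0, 0, 65], [0, 0, 0]], [[0, 0, 95], [0, 0, 0]], [[0, 0, 120], [0, 0, 0]]]' --grip 75

```text
clock: 7.88
eef_pos: [430.7, -383.5, 134.8]
eef_rot: [[1.0, 0.022, 0.004], [0.022, -1.0, -0.003], [0.004, 0.003, -1.0]]
ft_force: [0.6, -0.2, -0.1]
width: 0.752
```

>>> jog_arm --steps '[[[0, 10, 0], [0, 0, 0]], [[10, 35, 0], [0, 0, 1]], [[20, 65, 0], [0, 0, 2]], [[30, 100, 0], [0, 0, 3]], [[40, 135, 0], [0, 0, 4]], [[50, 170, 0], [0, 0, 5]], [[60, 205, 0], [0, 0, 5.5]], [[70, 240, 0], [0, 0, 5.5]], [[80, 270, 0], [0, 0, 5.5]], [[90, 295, 0], [0, 0, 5.5]], [[94, 307, 0], [0, 0, 5.5]], [[94, 307, 0], [0, 0, 5.5]]]' --grip 100

```text
clock: 8.88
eef_pos: [525.1, -74.3, 135.1]
eef_rot: [[0.993, 0.121, 0.005], [0.121, -0.993, -0.003], [0.004, 0.003, -1.0]]
ft_force: [-0.0, -0.4, -0.1]
width: 1.001
```

Run:
```python
from h import *
c=load('t2')
a=7;ca=np.array([495.7,-77.0]);e=np.array([np.cos(np.radians(a)),np.sin(np.radians(a))])
M=ca+28*e;K=ca-28*e;print(M,K)
P=[rect(*ca,a,130,60,32),rect(*M,a,48,48,66),circ(*K,50,66)]
crop(c,265,180,50,60,10,'pics/k1.png',P)
c=snap('top','t3');crop(c,260,150,140,110,5,'pics/k2.png',[rect(430.5,-383.4,1.3,84,30,33)])
c=snap('side','s3');crop(c,220,110,130,100,6,'pics/k3.png')
```

```text
[523.49129225 -73.58765838] [467.90870775 -80.41234162]
```

View pics/k1.png

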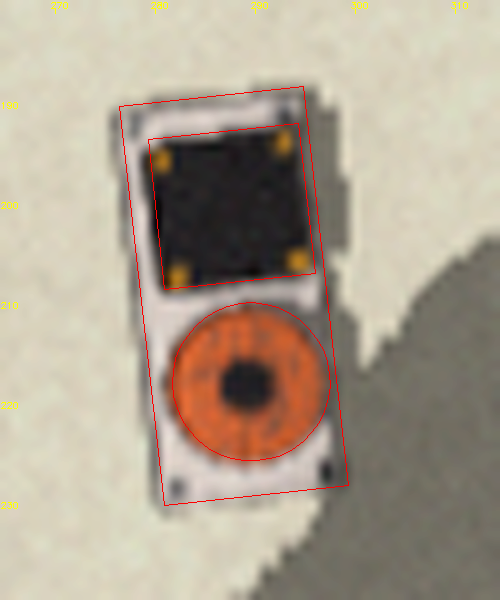

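View pics/k2.png

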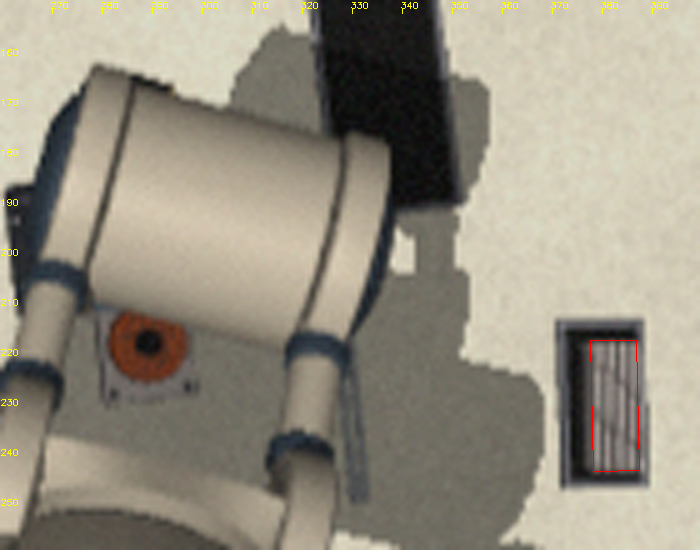

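View pics/k3.png

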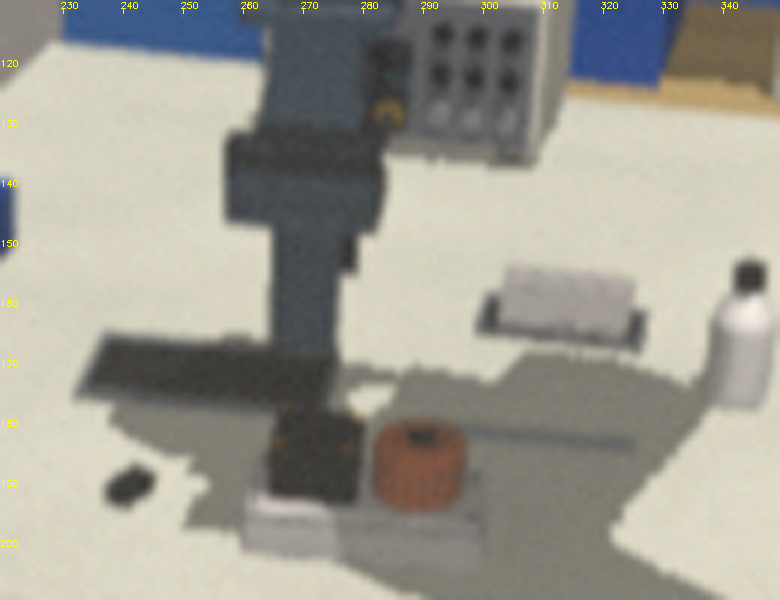

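Heat sink sits in its tray (top view 371–387). Module overlay fits within about 1 px; descending on the module.

>>> jog_arm --steps '[[[-1.5, 1.3, -15], [0.17, 0.26, 0.3]], [[-1.5, 1.3, -35], [0.17, 0.26, 0.3]], [[-1.5, 1.3, -55], [0.17, 0.26, 0.3]], [[-1.5, 1.3, -72], [0.17, 0.26, 0.3]], [[-1.5, 1.3, -84], [0.17, 0.26, 0.3]], [[-1.5, 1.3, -91], [0.17, 0.26, 0.3]], [[-1.5, 1.3, -94], [0.17, 0.26, 0.3]], [[-1.5, 1.3, -94], [0.17, 0.26, 0.3]], [[-1.5, 1.3, -94], [0.17, 0.26, 0.3]]]'

```text
clock: 9.73
eef_pos: [523.1, -76.0, 41.4]
eef_rot: [[0.992, 0.124, 0.0], [0.124, -0.992, -0.0], [0.0, 0.0, -1.0]]
ft_force: [0.1, -0.3, 0.3]
width: 1.002
```

>>> jog_arm --steps '[[[0, 0, 0], [0, 0, 0]], [[0, 0, 0], [0, 0, 0]], [[0, 0, 0], [0, 0, 0]], [[0, 0, 0], [0, 0, 0]], [[0, 0, 0], [0, 0, 0]], [[0, 0, 0], [0, 0, 0]], [[0, 0, 0], [0, 0, 0]], [[0, 0, 0], [0, 0, 0]], [[0, 0, 0], [0, 0, 0]], [[0, 0, 0], [0, 0, 0]]]' --grip 0

```text
clock: 10.57
eef_pos: [523.1, -75.8, 41.5]
eef_rot: [[0.992, 0.124, 0.0], [0.124, -0.992, -0.0], [0.0, 0.0, -1.0]]
ft_force: [0.4, 4.2, 5.0]
width: 0.526
```

>>> jog_arm --steps '[[[0, 0, 4], [0, 0, 0]], [[0, 0, 12], [0, 0, 0]], [[0, 0, 25], [0, 0, 0]], [[0, 0, 45], [0, 0, 0]], [[0, 0, 65], [0, 0, 0]], [[0, 0, 80], [0, 0, 0]], [[5, 12, 90], [0, 0, 0]], [[15, 35, 95], [0, 0, 0.5]], [[27, 65, 95], [0, 0, 1]], [[40, 97, 95], [0, 0, 1.5]], [[53, 130, 95], [0, 0, 1.5]], [[60, 150, 95], [0, 0, 1.5]]]'

```text
clock: 11.57
eef_pos: [584.2, 76.9, 137.3]
eef_rot: [[0.989, 0.151, 0.002], [0.151, -0.989, 0.0], [0.002, -0.0, -1.0]]
ft_force: [-0.2, -0.5, -1.8]
width: 0.525
```

Run:
```python
from h import *
c=snap('top','t4');crop(c,160,130,150,110,5,'pics/l1.png')
c=snap('side','s4');crop(c,180,110,150,110,5,'pics/l2.png')
```

```text
(no output)
```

View pics/l1.png

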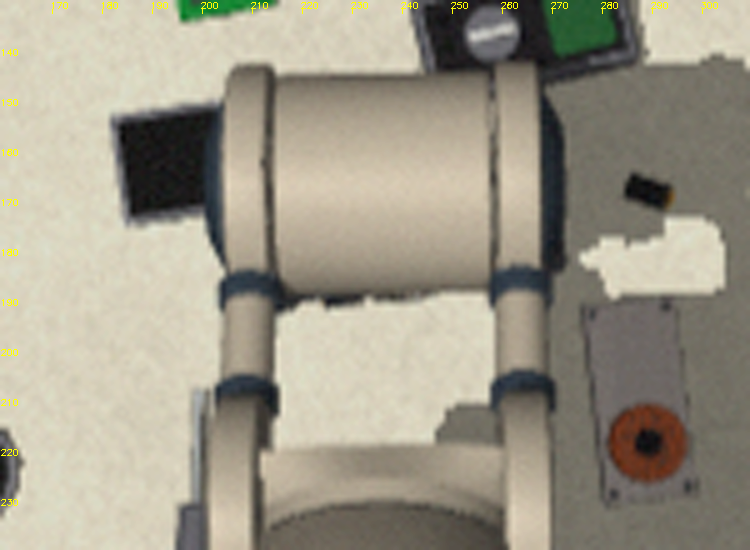

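View pics/l2.png

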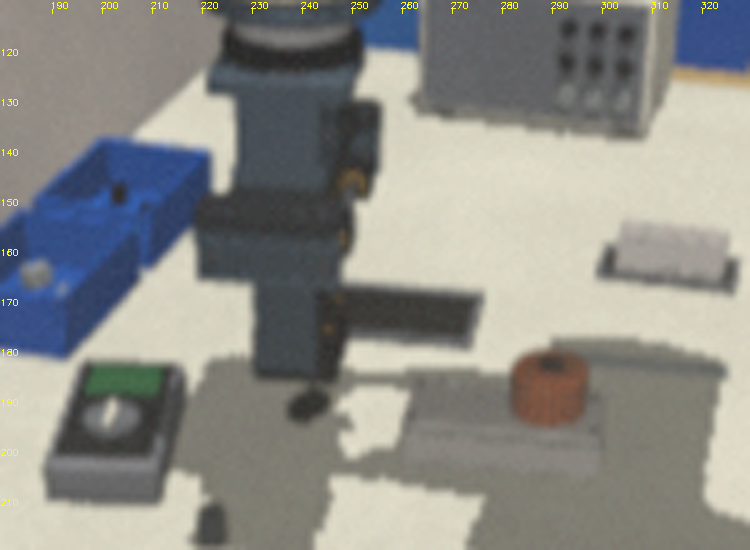

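Module held; coil and case undisturbed. On to the square tray.

>>> jog_arm --steps '[[[8, 20, 0], [0, 0, 0]], [[18, 45, 0], [0, 0, 0]], [[30, 75, 0], [0, 0, 0]], [[42, 105, 0], [0, 0, 0]], [[54, 133, 0], [0, 0, 0]], [[61, 150, -5], [0, 0, 0.2]], [[64, 157, -20], [0, 0, 0.2]], [[64, 157, -40], [0, 0, 0.2]], [[64, 157, -60], [0, 0, 0.2]], [[64, 157, -75], [0, 0, 0.2]], [[64, 157, -85], [0, 0, 0.2]], [[64, 157, -85], [0, 0, 0.2]]]'

```text
clock: 12.67
eef_pos: [646.4, 232.7, 49.6]
eef_rot: [[0.988, 0.155, -0.003], [0.155, -0.988, -0.001], [-0.003, 0.001, -1.0]]
ft_force: [-1.2, 0.4, -1.3]
width: 0.523
```

Run:
```python
from h import *
from station import monitor
p=monitor.read_state()['eef_pos'];print(p)
z=p[2]-9.5
P=[rect(p[0],p[1],9,48,48,z),rect(p[0],p[1],9,48,48,z+34)]
c=snap('side','s4');crop(c,170,170,110,100,6,'pics/m2.png',P)
```

```text
[646.44219553 232.66618624  49.57536458]
```

View pics/m2.png

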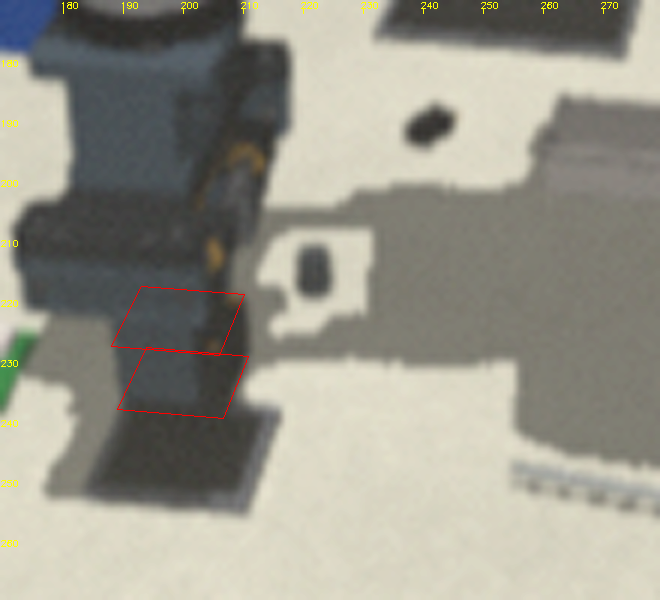

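>>> jog_arm --steps '[[[1.5, 1, -8], [0, -0.17, 0]], [[1.5, 1, -17], [0, -0.17, 0]], [[1.5, 1, -25], [0, -0.17, 0]], [[1.5, 1, -30], [0, -0.17, 0]], [[1.5, 1, -33], [0, -0.17, 0]], [[1.5, 1, -34.5], [0, -0.17, 0]], [[1.5, 1, -35.5], [0, -0.17, 0]], [[1.5, 1, -36], [0, -0.17, 0]], [[1.5, 1, -36.5], [0, -0.17, 0]], [[1.5, 1, -36.5], [0, -0.17, 0]]]'

```text
clock: 13.55
eef_pos: [648.9, 234.1, 14.8]
eef_rot: [[0.988, 0.155, 0.003], [0.155, -0.988, -0.0], [0.003, 0.001, -1.0]]
ft_force: [-0.0, 0.2, -1.5]
width: 0.526
```

>>> jog_arm --steps '[[[0, 0, -0.5], [0, 0.1, 0]], [[0, 0, -1], [0, 0.1, 0]], [[0, 0, -1.5], [0, 0.1, 0]], [[0, 0, -2], [0, 0.1, 0]], [[0, 0, -2.3], [0, 0.1, 0]], [[0, 0, -2.3], [0, 0.1, 0]]]'

```text
clock: 14.05
eef_pos: [648.9, 234.1, 12.6]
eef_rot: [[0.988, 0.155, 0.001], [0.155, -0.988, -0.0], [0.001, 0.0, -1.0]]
ft_force: [-0.1, -0.4, -1.0]
width: 0.525
```

>>> jog_arm --steps '[[[0, 0, -0.5], [0, 0, 0]], [[0, 0, -0.9], [0, 0, 0]], [[0, 0, -0.9], [0, 0, 0]]]'

```text
clock: 14.3
eef_pos: [649.0, 234.1, 12.5]
eef_rot: [[0.988, 0.155, 0.001], [0.155, -0.988, -0.0], [0.001, 0.0, -1.0]]
ft_force: [-3.8, -1.2, 11.8]
width: 0.52
```

Firm contact. Release and rise.

>>> jog_arm --steps '[[[0, 0, 0.4], [0, 0, 0]], [[0, 0, 0.4], [0, 0, 0]], [[0, 0, 0.4], [0, 0, 0]], [[0, 0, 0.4], [0, 0, 0]], [[0, 0, 0.4], [0, 0, 0]], [[0, 0, 0.4], [0, 0, 0]], [[0, 0, 5], [0, 0, 0]], [[0, 0, 15], [0, 0, 0]], [[0, 0, 35], [0, 0, 0]], [[0, 0, 65], [0, 0, 0]], [[0, 0, 95], [0, 0, 0]], [[0, 0, 120], [0, 0, 0]]]' --grip 90

```text
clock: 15.3
eef_pos: [649.3, 234.2, 135.6]
eef_rot: [[0.988, 0.155, 0.003], [0.155, -0.988, 0.0], [0.003, 0.0, -1.0]]
ft_force: [1.1, 0.3, 0.3]
width: 0.9
```

>>> jog_arm --steps '[[[-6, -10, 0], [0, 0, 0]], [[-20, -35, 0], [0, 0, 0]], [[-35, -65, 0], [0, 0, 0]], [[-55, -95, 0], [0, 0, 0]], [[-73, -127, 0], [0, 0, 0]], [[-92, -160, 0], [0, 0, 0]], [[-110, -192, 0], [0, 0, 0]], [[-130, -225, 0], [0, 0, 0]], [[-148, -257, 0], [0, 0, -0.5]], [[-165, -287, 0], [0, 0, -1]], [[-177, -306, 0], [0, 0, -2]], [[-181, -312, 0], [0, 0, -2]]]' --grip 100

```text
clock: 16.3
eef_pos: [466.5, -80.1, 136.2]
eef_rot: [[0.993, 0.118, 0.003], [0.118, -0.993, -0.0], [0.003, 0.001, -1.0]]
ft_force: [0.2, 0.2, -0.7]
width: 0.995
```

Run:
```python
from h import *
c=load('t4');crop(c,270,180,50,60,10,'pics/n1.png',[rect(495.7,-76,7,130,60,32),circ(467.5,-78.5,50,66),circ(467.5,-78.5,14,66)])
c=snap('top','t5');crop(c,150,120,150,120,5,'pics/n2.png',[rect(648.5,234,9,48,48,37)])
c=snap('side','s5');crop(c,170,140,150,120,5,'pics/n3.png')
```

```text
(no output)
```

View pics/n1.png

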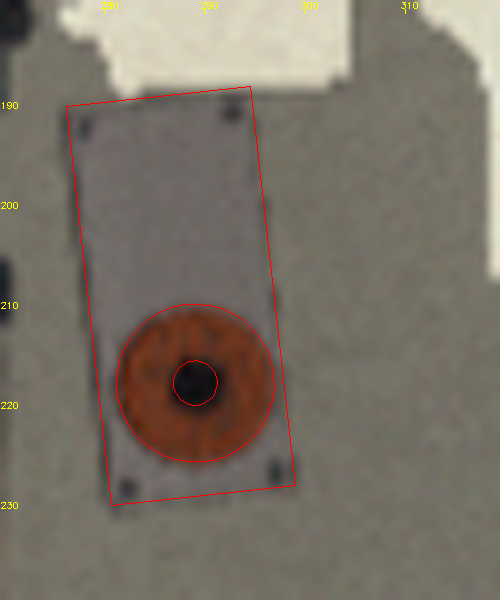

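View pics/n2.png

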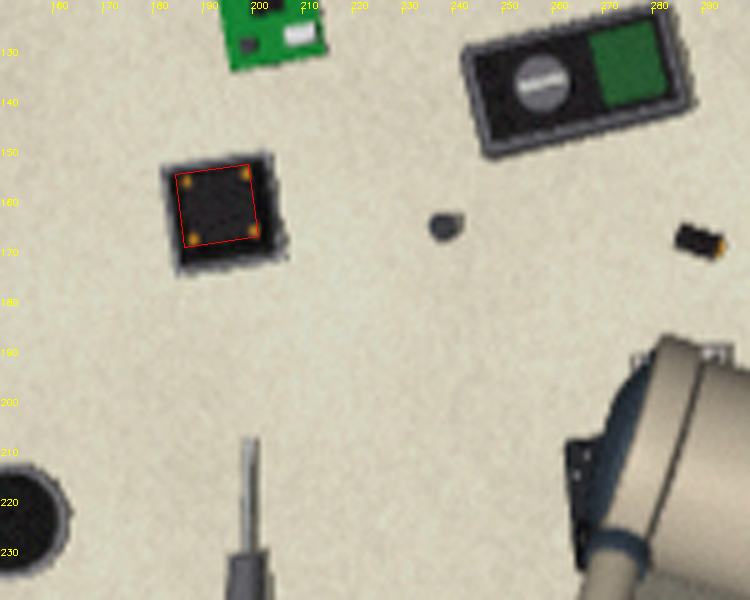

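View pics/n3.png

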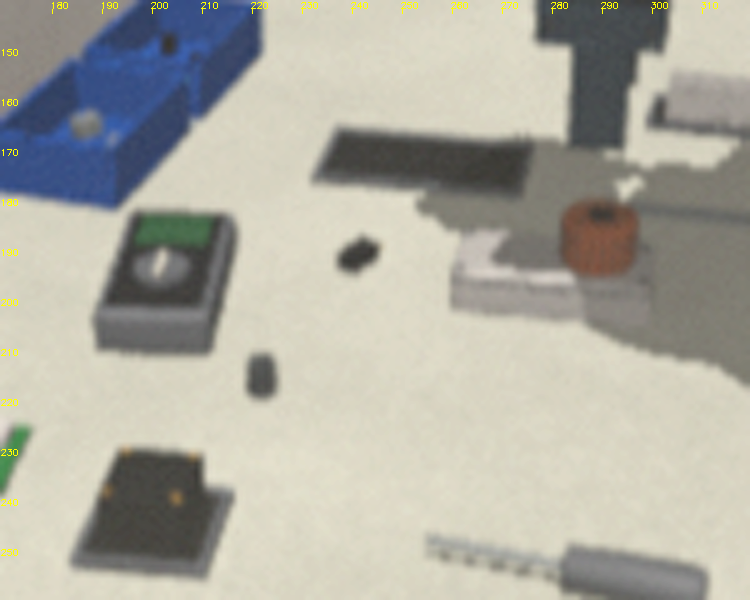

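Module is well inside its tray. Coil circle overlays perfectly at (467.5,-78.5); descend on it.

>>> jog_arm --steps '[[[1, 1.6, -15], [0, 0.15, 0]], [[1, 1.6, -35], [0, 0.15, 0]], [[1, 1.6, -55], [0, 0.15, 0]], [[1, 1.6, -72], [0, 0.15, 0]], [[1, 1.6, -84], [0, 0.15, 0]], [[1, 1.6, -91], [0, 0.15, 0]], [[1, 1.6, -94.5], [0, 0.15, 0]], [[1, 1.6, -94.5], [0, 0.15, 0]], [[1, 1.6, -94.5], [0, 0.15, 0]]]'

```text
clock: 17.15
eef_pos: [469.3, -76.9, 42.1]
eef_rot: [[0.993, 0.119, 0.001], [0.119, -0.993, -0.0], [0.001, 0.0, -1.0]]
ft_force: [0.3, 0.6, -0.4]
width: 1.0
```

>>> jog_arm --steps '[[[0, 0, 0], [0, 0, 0]], [[0, 0, 0], [0, 0, 0]], [[0, 0, 0], [0, 0, 0]], [[0, 0, 0], [0, 0, 0]], [[0, 0, 0], [0, 0, 0]], [[0, 0, 0], [0, 0, 0]], [[0, 0, 0], [0, 0, 0]], [[0, 0, 0], [0, 0, 0]], [[0, 0, 0], [0, 0, 0]], [[0, 0, 0], [0, 0, 0]]]' --grip 0

```text
clock: 17.98
eef_pos: [469.4, -76.9, 42.1]
eef_rot: [[0.993, 0.119, 0.001], [0.119, -0.993, -0.0], [0.001, 0.0, -1.0]]
ft_force: [-0.5, -0.8, 3.5]
width: 0.539
```

>>> jog_arm --steps '[[[0, 0, 4], [0, 0, 0]], [[0, 0, 12], [0, 0, 0]], [[0, 0, 25], [0, 0, 0]], [[0, 0, 45], [0, 0, 0]], [[0, 0, 65], [0, 0, 0]], [[0, 0, 80], [0, 0, 0]], [[0, 12, 90], [0, 0, 0]], [[0, 35, 95], [0, 0, 0]], [[0, 65, 95], [0, 0, 0]], [[-1, 97, 95], [0, 0, 0]], [[-2, 130, 95], [0, 0, 0]], [[-3, 150, 95], [0, 0, 0]]]'

```text
clock: 18.98
eef_pos: [465.5, 76.2, 137.5]
eef_rot: [[0.993, 0.12, 0.001], [0.12, -0.993, 0.0], [0.001, -0.0, -1.0]]
ft_force: [0.0, -1.3, -1.6]
width: 0.54
```

>>> jog_arm --steps '[[[0, 15, 0], [0, 0, 0]], [[-2, 40, 0], [0, 0, 0]], [[-4, 70, 0], [0, 0, 0]], [[-6, 105, 0], [0, 0, 0]], [[-9, 140, 0], [0, 0, 0]], [[-12, 175, 0], [0, 0, 0]], [[-15, 210, 0], [0, 0, 0]], [[-18, 240, 0], [0, 0, 0]], [[-21, 265, 0], [0, 0, 0]], [[-23, 285, 0], [0, 0, 0]], [[-23, 296, 0], [0, 0, 0]], [[-23, 296, 0], [0, 0, 0]]]'

```text
clock: 19.98
eef_pos: [441.8, 374.3, 137.6]
eef_rot: [[0.993, 0.122, 0.001], [0.122, -0.993, 0.001], [0.001, -0.001, -1.0]]
ft_force: [-1.1, -0.4, -1.4]
width: 0.545
```

Run:
```python
from h import *
from station import monitor
s=monitor.read_state();p=s['eef_pos'];print(p,s['width'],s['ft_force'])
z=p[2]-10.1
P=[circ(p[0]-1.9,p[1],50,z),circ(p[0]-1.9,p[1],50,z+34)]
c=snap('side','s6');crop(c,210,180,130,120,5,'pics/o2.png',P)
```

```text
[441.80938335 374.28951913 137.5793776 ] 0.5453498152924426 [-1.07558539 -0.38071452 -1.42550804]
```

View pics/o2.png

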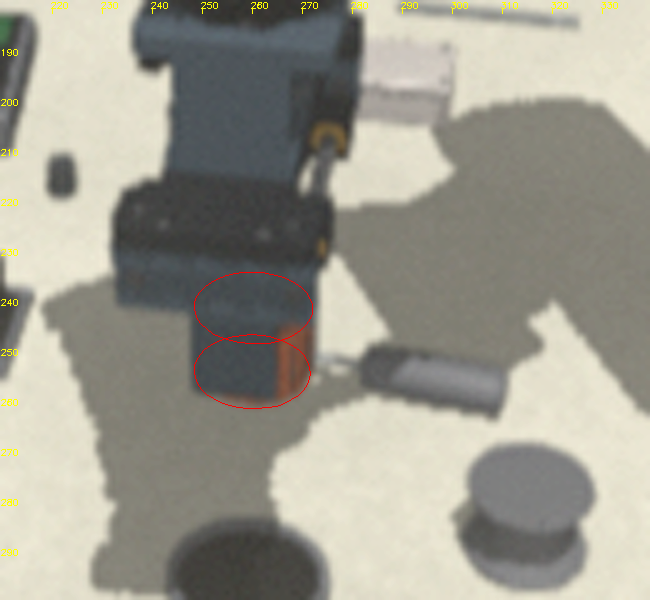

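>>> jog_arm --steps '[[[1.5, -3.7, -10], [0, 0, 0]], [[1.5, -3.7, -25], [0, 0, 0]], [[1.5, -3.7, -45], [0, 0, 0]], [[1.5, -3.7, -65], [0, 0, 0]], [[1.5, -3.7, -83], [0, 0, 0]], [[1.5, -3.7, -97], [0, 0, 0]], [[1.5, -3.7, -107], [0, 0, 0]], [[1.5, -3.7, -114], [0, 0, 0]], [[1.5, -3.7, -118], [0, 0, 0]], [[1.5, -3.7, -120], [0, 0, 0]], [[1.5, -3.7, -121], [0, 0, 0]], [[1.5, -3.7, -121], [0, 0, 0]]]'

```text
clock: 21.03
eef_pos: [443.6, 369.2, 16.8]
eef_rot: [[0.993, 0.121, 0.002], [0.121, -0.993, 0.0], [0.002, -0.0, -1.0]]
ft_force: [-0.4, 0.2, -2.8]
width: 0.541
```

>>> jog_arm --steps '[[[-0.5, 1, -1], [0, 0, 0]], [[-0.5, 1, -2], [0, 0, 0]], [[-0.5, 1, -2.7], [0, 0, 0]], [[-0.5, 1, -3.3], [0, 0, 0]], [[-0.5, 1, -3.3], [0, 0, 0]], [[-0.5, 1, -3.3], [0, 0, 0]]]'

```text
clock: 21.53
eef_pos: [443.1, 370.2, 13.5]
eef_rot: [[0.993, 0.122, 0.002], [0.122, -0.993, 0.0], [0.002, -0.0, -1.0]]
ft_force: [-0.4, -0.1, -2.2]
width: 0.544
```

>>> jog_arm --steps '[[[0, 0, -0.4], [0, 0, 0]], [[0, 0, -0.6], [0, 0, 0]], [[0, 0, -0.6], [0, 0, 0]]]'

```text
clock: 21.78
eef_pos: [443.2, 370.2, 13.2]
eef_rot: [[0.993, 0.122, 0.002], [0.122, -0.993, 0.001], [0.002, -0.0, -1.0]]
ft_force: [-1.6, 0.1, 4.2]
width: 0.54
```

Contact (6 N step). Release, rise, back to the case.

>>> jog_arm --steps '[[[0, 0, 0], [0, 0, 0]], [[0, 0, 0], [0, 0, 0]], [[0, 0, 0], [0, 0, 0]], [[0, 0, 0], [0, 0, 0]], [[0, 0, 0], [0, 0, 0]], [[0, 0, 0], [0, 0, 0]], [[0, 0, 5], [0, 0, 0]], [[0, 0, 15], [0, 0, 0]], [[0, 0, 35], [0, 0, 0]], [[0, 0, 65], [0, 0, 0]], [[0, 0, 95], [0, 0, 0]], [[0, 0, 120], [0, 0, 0]]]' --grip 90

```text
clock: 22.78
eef_pos: [443.4, 370.4, 136.1]
eef_rot: [[0.993, 0.122, 0.003], [0.122, -0.993, 0.001], [0.003, -0.001, -1.0]]
ft_force: [1.0, 0.4, -0.0]
width: 0.899
```

>>> jog_arm --steps '[[[1, -12, 0], [0, 0, 0]], [[4, -37, 0], [0, 0, 0]], [[8, -70, 0], [0, 0, 0]], [[12, -105, 0], [0, 0, 0]], [[16, -140, 0], [0, 0, 0]], [[20, -175, 0], [0, 0, 0]], [[24, -210, 0], [0, 0, 0]], [[28, -245, 0], [0, 0, 0]], [[32, -280, 0], [0, 0, 0]], [[36, -310, 0], [0, 0, 0]], [[40, -335, 0], [0, 0, 0]], [[44, -350, 0], [0, 0, 0]]]' --grip 100

```text
clock: 23.78
eef_pos: [487.2, 17.7, 136.5]
eef_rot: [[0.993, 0.12, 0.003], [0.12, -0.993, 0.001], [0.003, -0.001, -1.0]]
ft_force: [0.1, 0.7, 0.1]
width: 1.001
```

Run:
```python
from h import *
c=snap('top','t6');crop(c,120,150,190,110,4,'pics/q1.png',[circ(441.3,370.3,50,37),rect(495.7,-76,7,130,60,32)])
c=snap('side','s6');crop(c,200,170,140,150,5,'pics/q2.png',[rect(495.7,-76,7,130,60,32)])
```

```text
(no output)
```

View pics/q1.png

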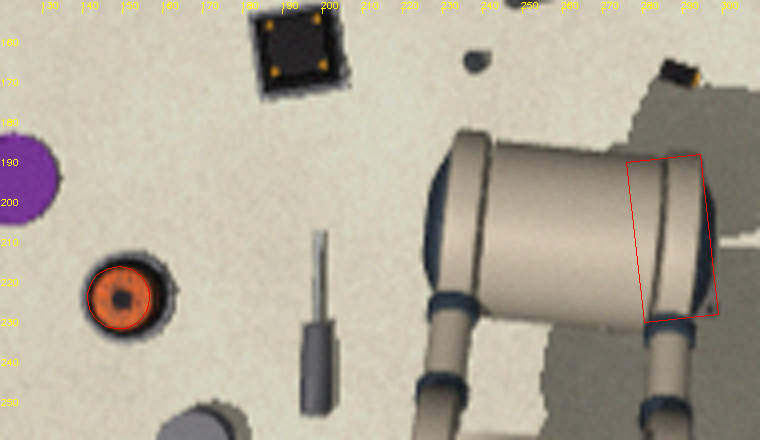

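View pics/q2.png

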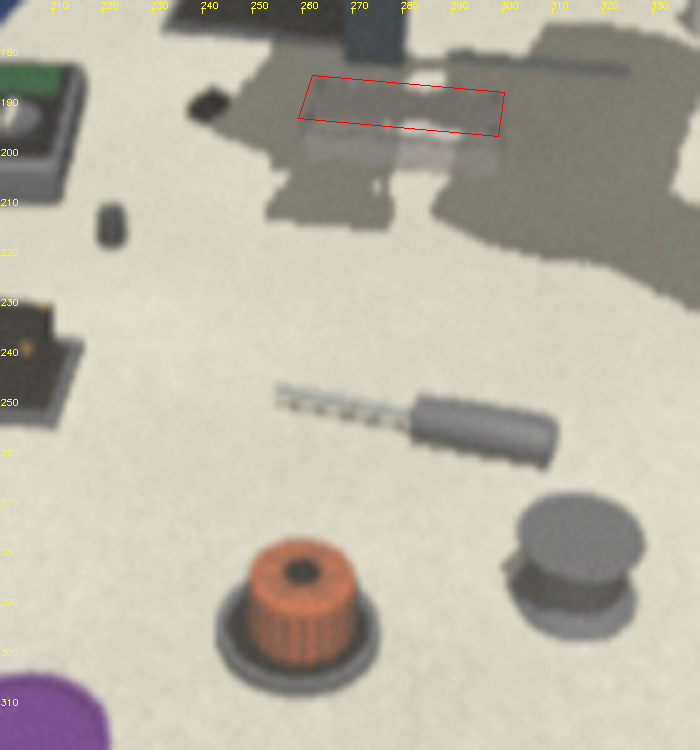

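>>> jog_arm --steps '[[[1, -10, 0], [0, 0.1, 0]], [[3, -35, 0], [0, 0.15, 0]], [[5, -62, 0], [0, 0.15, 0]], [[7, -82, -10], [0, 0.15, 0]], [[8.5, -92, -20], [0, 0.15, 0]], [[8.5, -94, -35], [0, 0.15, 0]], [[8.5, -94, -55], [0, 0.15, 0]], [[8.5, -94, -72], [0, 0.15, 0]], [[8.5, -94, -84], [0, 0.15, 0]], [[8.5, -94, -90], [0, 0.15, 0]], [[8.5, -94, -90], [0, 0.15, 0]], [[8.5, -94, -90], [0, 0.15, 0]]]'

```text
clock: 24.88
eef_pos: [496.2, -75.6, 46.6]
eef_rot: [[0.993, 0.119, 0.001], [0.119, -0.993, 0.001], [0.001, -0.001, -1.0]]
ft_force: [0.5, -0.1, -0.6]
width: 1.002
```

>>> jog_arm --steps '[[[-0.5, -0.5, -10], [0, 0, 0.2]], [[-0.5, -0.5, -20], [0, 0, 0.2]], [[-0.5, -0.5, -29], [0, 0, 0.2]], [[-0.5, -0.5, -34], [0, 0, 0.2]], [[-0.5, -0.5, -36.5], [0, 0, 0.2]], [[-0.5, -0.5, -36.5], [0, 0, 0.2]], [[-0.5, -0.5, -36.5], [0, 0, 0.2]]]'

```text
clock: 25.47
eef_pos: [495.7, -76.1, 10.0]
eef_rot: [[0.992, 0.123, 0.0], [0.123, -0.992, 0.001], [0.001, -0.001, -1.0]]
ft_force: [0.8, 0.5, 0.7]
width: 1.003
```

>>> jog_arm --steps '[[[0, 0, 0], [0, 0, 0]], [[0, 0, 0], [0, 0, 0]], [[0, 0, 0], [0, 0, 0]], [[0, 0, 0], [0, 0, 0]], [[0, 0, 0], [0, 0, 0]], [[0, 0, 0], [0, 0, 0]], [[0, 0, 0], [0, 0, 0]], [[0, 0, 0], [0, 0, 0]], [[0, 0, 0], [0, 0, 0]], [[0, 0, 0], [0, 0, 0]]]' --grip 0

```text
clock: 26.3
eef_pos: [495.7, -75.9, 10.2]
eef_rot: [[0.992, 0.123, 0.0], [0.123, -0.992, 0.001], [0.001, -0.001, -1.0]]
ft_force: [-1.1, 3.9, 6.1]
width: 0.652
```

>>> jog_arm --steps '[[[0, 0, 3], [0, 0, 0]], [[0, 0, 9], [0, 0, 0]], [[0, 0, 20], [0, 0, 0]], [[0, 0, 35], [0, 0, 0]], [[0, 0, 52], [0, 0, 0]], [[0, 0, 68], [0, 0, 0]], [[3, -4, 78], [0, 0, 0]], [[12, -15, 82], [0, 0, 0]], [[25, -30, 82], [0, 0, 0]], [[40, -48, 82], [0, 0, 0]], [[52, -63, 82], [0, 0, 0]], [[60, -72, 82], [0, 0, 0]]]'

```text
clock: 27.3
eef_pos: [556.8, -149.6, 92.7]
eef_rot: [[0.993, 0.122, 0.002], [0.122, -0.993, 0.001], [0.002, -0.0, -1.0]]
ft_force: [-0.2, 0.3, -4.0]
width: 0.657
```

>>> jog_arm --steps '[[[6, -8, 0], [0, 0, 0]], [[18, -22, 0], [0, 0, 0]], [[32, -38, 0], [0, 0, 0]], [[47, -56, 0], [0, 0, 0]], [[60, -72, 0], [0, 0, 0]], [[70, -84, 0], [0, 0, 0]], [[75, -90, -4], [0, 0, 0]], [[75, -90, -12], [0, 0, 0]], [[75, -90, -22], [0, 0, 0]], [[75, -90, -30], [0, 0, 0]], [[75, -90, -35], [0, 0, 0]], [[75, -90, -35], [0, 0, 0]]]'

```text
clock: 28.3
eef_pos: [630.5, -238.5, 55.9]
eef_rot: [[0.992, 0.123, -0.001], [0.123, -0.992, 0.002], [-0.001, -0.002, -1.0]]
ft_force: [-0.9, -0.1, -4.3]
width: 0.656
```

Run:
```python
from h import *
from station import monitor
s=monitor.read_state();p=s['eef_pos'];print(p,s['width'],s['ft_force'],s['moment'])
z=p[2]-10.2
P=[rect(*p[:2],7,130,60,z),rect(*p[:2],7,130,60,z+32)]
c=snap('side','s7');crop(c,210,110,130,100,6,'pics/r2.png',P)
```

```text
[ 630.51226856 -238.47443038   55.91673632] 0.6559541660902377 [-0.85472725 -0.0538405  -4.25358545] [ 0.04064312  0.00601137 -0.04026214]
```

View pics/r2.png

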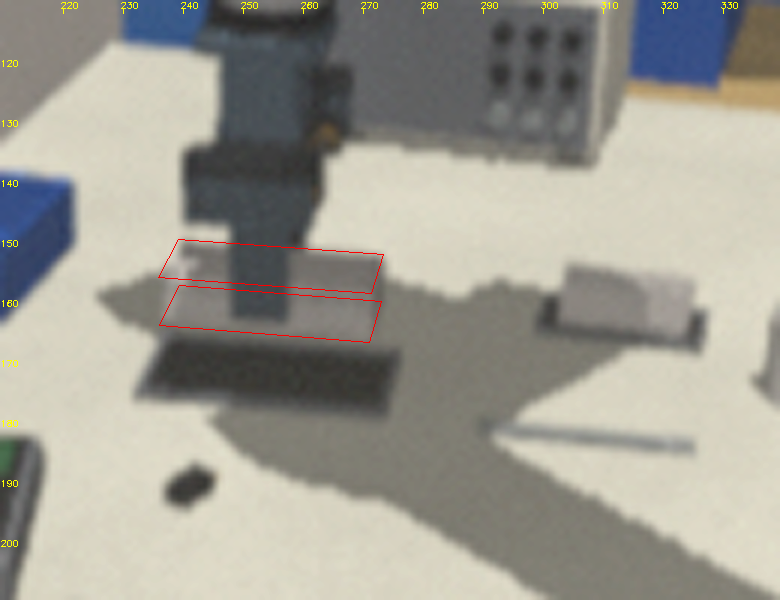

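>>> jog_arm --steps '[[[0.5, 0, -8], [0, 0, 0]], [[0.5, 0, -16], [0, 0, 0]], [[0.5, 0, -24], [0, 0, 0]], [[0.5, 0, -31], [0, 0, 0]], [[0.5, 0, -36], [0, 0, 0]], [[0.5, 0, -38.5], [0, 0, 0]], [[0.5, 0, -40], [0, 0, 0]], [[0.5, 0, -41], [0, 0, 0]], [[0.5, 0, -41], [0, 0, 0]]]'

```text
clock: 29.1
eef_pos: [631.6, -238.8, 15.8]
eef_rot: [[0.992, 0.123, -0.0], [0.123, -0.992, 0.001], [0.0, -0.001, -1.0]]
ft_force: [-0.3, -0.2, -4.3]
width: 0.656
```

Run:
```python
from h import *
c=snap('side','s8');crop(c,210,110,130,100,6,'pics/r3.png')
```

```text
(no output)
```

View pics/r3.png

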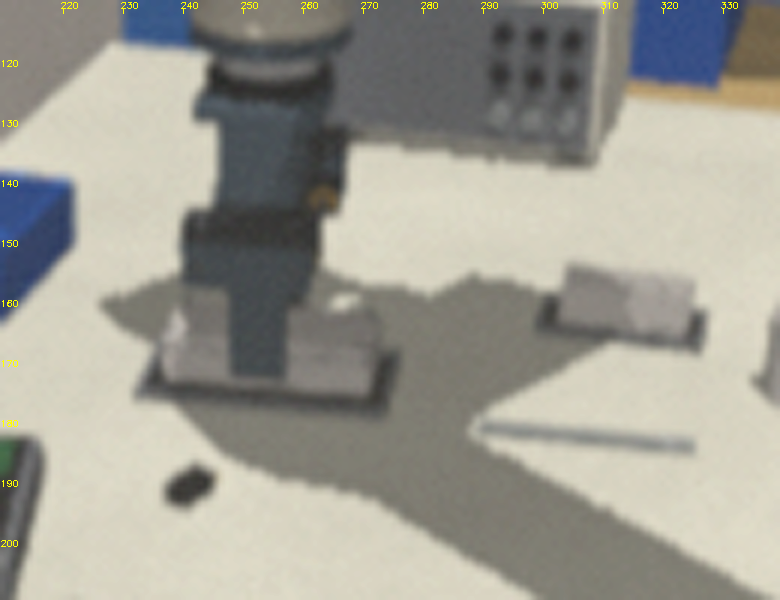

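Case is centred in the tray outline. Final lowering.

>>> jog_arm --steps '[[[0, 0, -0.7], [0, 0, 0]], [[0, 0, -1.4], [0, 0, 0]], [[0, 0, -2], [0, 0, 0]], [[0, 0, -2.3], [0, 0, 0]], [[0, 0, -2.3], [0, 0, 0]], [[0, 0, -2.3], [0, 0, 0]]]'

```text
clock: 29.65
eef_pos: [631.7, -238.9, 13.7]
eef_rot: [[0.992, 0.123, 0.0], [0.123, -0.992, 0.001], [0.0, -0.001, -1.0]]
ft_force: [0.7, -0.2, -3.2]
width: 0.657
```

>>> jog_arm --steps '[[[0, 0, -0.3], [0, 0, 0]], [[0, 0, -0.5], [0, 0, 0]], [[0, 0, -0.5], [0, 0, 0]]]'

```text
clock: 29.9
eef_pos: [631.7, -238.9, 13.2]
eef_rot: [[0.992, 0.123, 0.0], [0.123, -0.992, 0.001], [0.0, -0.001, -1.0]]
ft_force: [0.1, -1.1, -3.2]
width: 0.66
```

>>> jog_arm --steps '[[[0, 0, -0.4], [0, 0, 0]], [[0, 0, -0.6], [0, 0, 0]], [[0, 0, -0.6], [0, 0, 0]]]'

```text
clock: 30.15
eef_pos: [631.8, -238.9, 13.2]
eef_rot: [[0.992, 0.122, 0.0], [0.122, -0.992, 0.001], [0.001, -0.001, -1.0]]
ft_force: [-3.8, 1.4, 5.0]
width: 0.654
```

Contact. Release and retreat upward, then away.

>>> jog_arm --steps '[[[0, 0, 0], [0, 0, 0]], [[0, 0, 0], [0, 0, 0]], [[0, 0, 0], [0, 0, 0]], [[0, 0, 0], [0, 0, 0]], [[0, 0, 0], [0, 0, 0]], [[0, 0, 0], [0, 0, 0]], [[0, 0, 5], [0, 0, 0]], [[0, 0, 15], [0, 0, 0]], [[0, 0, 35], [0, 0, 0]], [[0, 0, 65], [0, 0, 0]], [[0, 0, 95], [0, 0, 0]], [[0, 0, 130], [0, 0, 0]]]' --grip 100

```text
clock: 31.15
eef_pos: [631.2, -238.6, 144.7]
eef_rot: [[0.992, 0.122, -0.001], [0.122, -0.992, 0.002], [-0.0, -0.002, -1.0]]
ft_force: [-0.3, -0.0, -1.0]
width: 0.996
```

>>> jog_arm --steps '[[[-10, 15, 10], [0, 0, 0]], [[-25, 40, 20], [0, 0, 0]], [[-45, 75, 30], [0, 0, 0]], [[-65, 110, 40], [0, 0, 0]], [[-85, 145, 40], [0, 0, 0]], [[-105, 180, 40], [0, 0, 0]], [[-125, 215, 40], [0, 0, 0]], [[-140, 245, 40], [0, 0, 0]], [[-150, 270, 40], [0, 0, 0]], [[-160, 290, 40], [0, 0, 0]], [[-165, 300, 40], [0, 0, 0]], [[-165, 300, 40], [0, 0, 0]]]'

```text
clock: 32.15
eef_pos: [465.3, 62.9, 185.5]
eef_rot: [[0.992, 0.125, -0.0], [0.125, -0.992, 0.002], [0.0, -0.002, -1.0]]
ft_force: [0.8, -0.2, 1.4]
width: 0.998
```

Run:
```python
from h import *
c=snap('top','t9');crop(c,120,135,280,130,2,'pics/u1.png');crop(c,310,135,90,120,6,'pics/u2.png',[rect(631,-238.8,7,130,60,35)])
c=snap('side','s9');crop(c,170,120,190,200,4,'pics/u3.png');crop(c,220,130,130,60,6,'pics/u4.png',[rect(430,-383,1.3,84,30,3),rect(430,-383,1.3,84,30,33),rect(631,-238.8,7,130,60,3),rect(631,-238.8,7,130,60,35)])
```

```text
(no output)
```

View pics/u2.png

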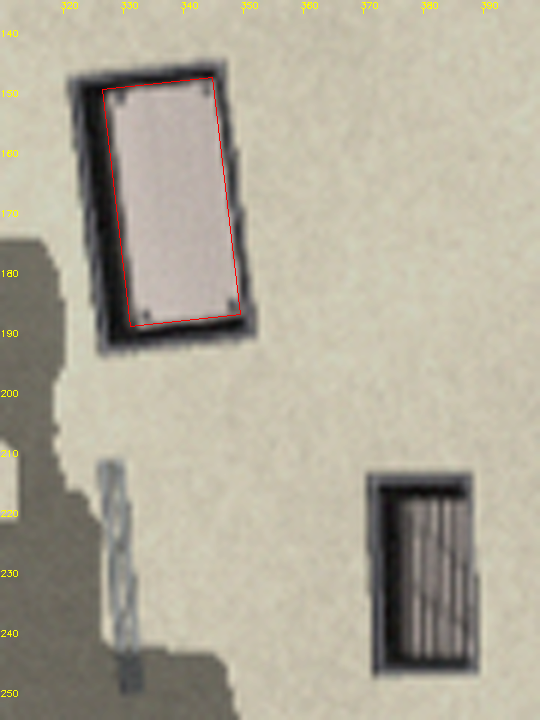

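View pics/u3.png

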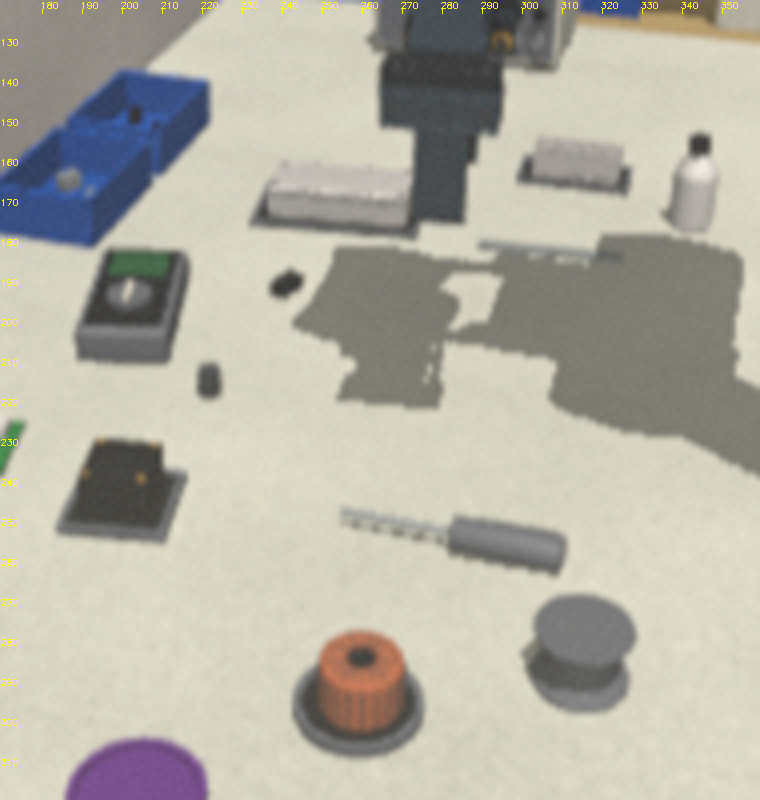

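View pics/u4.png

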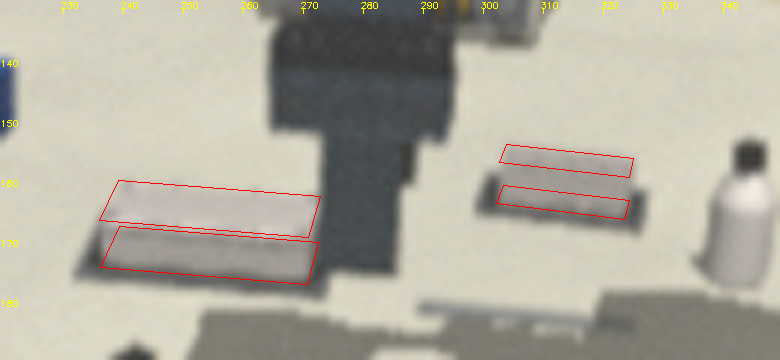

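Every part is in its own tray, flat and clear of the rim. Handing in.

```bash
python3 -c "
from station import robot
print(robot.close_job())"
```

```text
the job is handed in; nothing more can be done
None
```

I took the stack apart from the top: heat sink, then module, then coil, then case. Each part was lowered until it touched the floor of its own tray, with the wrist force at contact between 4 and 12 N, and then released. The coil went into the grey and dark round tray, not the purple decoy.

- **Final pictures:** in the last views from both cameras all four parts stand flat and right way up inside their rims. The model outlines I overlaid match to about a pixel (3 mm).
- **Off-centre parts:** the heat sink looks a little to one side in the top view. That fits the slant of the view, since its side face is visible there. The gap I measured on its +y side is about 9 mm, against 8 mm if it were perfectly centred.
- **Module grasp:** the gripper came down about 2–3 mm off the intended y position, so closing nudged the module sideways slightly on the case. It lifted cleanly and nothing else moved.
- **Time and force:** the job took about 32 s of the 112 s allowed. No check failed, and every force reading was far below the limits.

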